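# Wear-gauge the dough sheeter's bearing blocks and set the worn one aside

## Task

One of the three white bearing blocks out of the dough sheeter is worn. Try the wear pin gauge in their bores, feeling round lightly for the hole, as a worn one is off to one side, and never forcing it: the pin will not enter a sound bore, but goes right down to its collar in the worn one. With the gauge still in it, slide the worn block over on to the brown paper so that it stands wholly on it, then draw the gauge out and stand it fully home in its wooden stand; leave the sound blocks and everything else where they are.

Things in the scene. Friction and masses are not known exactly. Their poses are not given: they have to be found in the camera images.
- gauge: wear pin gauge, 0.16 kg, upright in its stand at the start: steel pin 22 mm in diameter and 26 mm long, nearly sharp at its end; collar 34 mm in diameter, 6 mm thick; round aluminium handle 25 mm in diameter and 76 mm long. Origin: on the axis at the underside of the collar; z runs up the axis, handle's top at +82 mm
- gauge_tip (a point): centre of the end of the gauge's pin, 26 mm below the gauge's origin. In a worn block the gauge goes down until its collar rests on the block's top (tip 6 mm above the block's underside); in a sound one this end stops on the recess floor, 19 mm higher. A push of over 25 N would score the bush
- block_1: one of three look-alike loose dough-sheeter bearing blocks: white plastic, 60 x 48 x 32 mm (x, y, z), a bronze bush flush in its top, 0.23 kg together. Origin: centre of the underside; z up. The bush has a seal recess 28 mm wide, 7 mm deep; below it the bore, 21 mm deeper: 20 mm wide and central if sound; worn (one of the three, not marked) over 23 mm and about 2 mm off centre, to any side
- block_2: one of three look-alike loose dough-sheeter bearing blocks: white plastic, 60 x 48 x 32 mm (x, y, z), a bronze bush flush in its top, 0.23 kg together. Origin: centre of the underside; z up. The bush has a seal recess 28 mm wide, 7 mm deep; below it the bore, 21 mm deeper: 20 mm wide and central if sound; worn (one of the three, not marked) over 23 mm and about 2 mm off centre, to any side
- block_3: one of three look-alike loose dough-sheeter bearing blocks: white plastic, 60 x 48 x 32 mm (x, y, z), a bronze bush flush in its top, 0.23 kg together. Origin: centre of the underside; z up. The bush has a seal recess 28 mm wide, 7 mm deep; below it the bore, 21 mm deeper: 20 mm wide and central if sound; worn (one of the three, not marked) over 23 mm and about 2 mm off centre, to any side
- stand_hole (a point): centre of the mouth of the round hole, 25 mm in diameter and 30 mm deep, in the gauge stand: a fixed wooden block 84 x 64 x 36 mm on a 92 x 72 mm foot. The mouth is in its top face, 36 mm above the table; z up
- paper: square sheet of brown kitchen paper, 180 x 180 mm, lying flat on the counter, too thin to feel; origin at its centre, its sides along x and y
- bolt_a: bystander: hexagon-head bolt standing head down on the counter, head 19 mm, 39 mm high; origin under its head
- bolt_b: bystander: a bolt like bolt_a
- collar: bystander: dark steel shaft collar lying on the counter, 42 mm in diameter, 14 mm high, hole 21 mm; origin under its centre
- wrench: bystander: wrench 150 mm long lying on the counter along its own x, about 10 mm high
- squeeze_bottle: bystander: squeeze bottle standing on the table, 62 mm in diameter, 186 mm high; origin under its centre
- shaker: bystander: round metal shaker standing on the table, 71 mm in diameter, 110 mm high; origin under its centre
- scraper: bystander: dough scraper lying on the table, steel blade 110 x 150 mm with a 24 mm wooden grip along one long edge; origin under the middle of the blade
Things that resemble listed ones, but are neither listed nor needed, are in the scene too. Of the things like the gauge, leave any that is green; of the rest the smaller one is meant. Leave any yellow look-alike of the block_3 alone.

How it is judged:
By the outcome, as a careful person would: the job done as asked, in the order asked, and still so for the second after the job is handed in, with the robot touching nothing.
It also fails if it takes over 72 s, if anything falls off the work surface, if the arm or the gripper's body presses on something with over 40 N, if the wrist force passes 120 N, or if a joint passes its speed limit or range.

## Robot

A 6-joint arm with a two-finger parallel gripper is mounted at the origin on the work surface. World frame = base frame: x ahead of the robot, y to its left, z up, the work surface at z = 0. Lengths are in mm, angles in degrees, forces in N, time in s.
With the tool pointing down it reaches from about 300 to 850 mm from the base axis. Payload 4.2 kg.
Tool frame: the origin (TCP) lies on the centre line of the jaws, within the pads' length; the fingertips stand 14 mm ahead of it and the grasp point (between the pads) lies 5 mm behind it; x points along the fingers, y is the direction in which the jaws open and shut, and the axes are right-handed (so a half turn about x gives the same grasp; the last joint's range is limited). The gripper opens to 91 mm and grips with 3 to 60 N. Pads are 32 mm wide; open, the fingers measure 118 mm over their backs; the gripper's body (76 mm by 178 mm) begins 60 mm behind the grasp point.
Start: joints at [72.536, 18.312, 89.639, -0, 72.044, -1.146], TCP at [161.557, 551.852, 227.976] pointing down, gripper open.
Joint ranges: [-177.97, 177.97], [-48.28, 115.42], [12.27, 149.76], [-77.06, 257.06], [2.81, 150.46], [-146.56, 146.56]. Speed limits (degrees/s): [147.25, 147.25, 180, 180, 180, 180].

## Interface

Orientations are given as [roll, pitch, yaw] about the fixed x, y, z axes, in that order (R = Rz(yaw) Ry(pitch) Rx(roll)).
In Python, from workcell import readout, optics, env gives the robot as it stands.
- The arm moves only by the shell command python3 -m creep 'ROWS' [OPENING] [FORCE]. ROWS is JSON, a list of rows, each an object with "translation": the shift along the world's x, y, z in cm, a list of three; "delta_rot": the turn, a rotation vector about the world's x, y, z in rad, a list of three. In form: [{"translation": [dx, dy, dz], "delta_rot": [rx, ry, rz]}, ...]. A call has 1 to 5 rows; each row shifts and turns the commanded pose from where the row before left it; what a row does not reach is not made up. A row lasts 1/12 s, in which the tool goes at most 41.7 mm and 7.16 degrees, less where a joint would pass 70% of its speed; a pose out of reach is approached as far as the arm can. A call with a gripper value outside its range is refused whole. OPENING is the gripper's target within -1 to 1 (fully open at 1, half-way at 0, shut at -1), set as the call begins (- or left out, the last holds). The fingers move at their own pace and stop on an object; FORCE is the grip in N (left out, the last holds). Time passes only in rows, so rows that do not move let the fingers close. It gives the time, the measured TCP pose, the force and the opening at its end, in the units of the state.
- readout.state(): the state, without advancing time (a new reading comes with each control period).
- optics.grab_frame(name): name is "scene" or "side" or "wrist"; returns (picture, depth): 420x560x3 uint8, red, green, blue; 420x560 float32, mm along the optical axis (not along the pixel's ray), 0 where there is no reading.
- optics.camera_params(name): a dict with "mtx" (3x3 intrinsics, pixels), "k1" (the pictures are not rectified: a ray, as slopes to the right and down, at radius r is drawn at 1 + k1 r^2 times it, then the intrinsics apply), "R" (3x3) and "t" (3): a world point X has camera coordinates R X + t. Camera axes: x right, y down, z forward; pixel columns grow to the right and rows downward; lengths in mm; the calibration is good to about 2 mm. A picture is of the moment at which its call begins: read the wrist's pose just before it. camera_params takes no time and is no camera call; for the wrist camera it gives the pose at the moment of the call.
- env.job_done(): hands the job in, once; it reports no verdict.
The state is a dict: "time_s": time; "qpos": joint angles; "qvel": joint speeds; "effort": joint torques, N m; "ee_pos": TCP position; "ee_rot": TCP orientation; "force": force on the tool from outside, world axes, zero at the start; "torque": the same for the moment, N m; "gripper_width": finger opening in mm.
Only numpy, scipy, OpenCV 4.12 (cv2) and the standard library are available. Lean on these libraries where they do the work, as an engineer would, in place of code of your own. Each camera call takes 0.05 s, during which the arm holds its last target.

## Working session

There is one attempt and no reset: what is moved stays moved. The work goes in short steps, Python scripts to look and compute and a shell command to move; the robot and the scene stay as the last step left them, time stands still between calls to the robot, and variables do not carry over. Pictures are saved under pics/ and viewed, and the job is handed in when it is done.

```bash
ls; mkdir -p pics; cat > h.py <<'E'
import numpy as np, cv2
from workcell import readout, optics, env
def grab(n):
    p=optics.camera_params(n); im,d=optics.grab_frame(n)
    np.savez(f'last_{n}.npz',im=im,d=d,mtx=p['mtx'],k1=p['k1'],R=p['R'],t=p['t']); return im,d
def load(n): return np.load(f'last_{n}.npz')
def ray(L,u,v):
    K=np.array(L['mtx']);x=(u-K[0,2])/K[0,0];y=(v-K[1,2])/K[1,1]
    xu,yu=x,y
    for _ in range(20):
        s=1+float(L['k1'])*(xu*xu+yu*yu); xu,yu=x/s,y/s
    return np.array([xu,yu,1.])
def at_z(L,u,v,z):
    R=np.array(L['R']);t=np.array(L['t']).ravel();c=-R.T@t;d=R.T@ray(L,u,v)
    return c+d*(z-c[2])/d[2]
def at_d(L,u,v):
    R=np.array(L['R']);t=np.array(L['t']).ravel();dd=float(L['d'][int(round(v)),int(round(u))])
    return R.T@(ray(L,u,v)*dd-t)
def proj(L,X):
    R=np.array(L['R']);t=np.array(L['t']).ravel();K=np.array(L['mtx']);c=R@np.array(X,float)+t
    x,y=c[0]/c[2],c[1]/c[2];s=1+float(L['k1'])*(x*x+y*y);return K[0,0]*x*s+K[0,2],K[1,1]*y*s+K[1,2]
def save(im,name): cv2.imwrite('pics/'+name,im[...,::-1])
E
python3 - <<'E'
from h import *
for n in ['scene','side','wrist']:
    im,d=grab(n); save(im,n+'0.png'); L=load(n); print(n,L['mtx'].tolist(),L['k1'],(-L['R'].T@L['t']).tolist())
print(readout.state())
E
```

```text
pics
scene [[453.6431900207211, 0.0, 274.03611319292116], [0.0, 453.6431900207211, 220.02318898871243], [0.0, 0.0, 1.0]] -0.0732192733735962 [1008.5021930929144, 565.0579470472214, 642.6924494636376]
side [[383.35200733918407, 0.0, 278.16631687142575], [0.0, 383.35200733918407, 210.80129787087918], [0.0, 0.0, 1.0]] -0.08894433198380233 [449.5216281051634, 564.0205059303347, 808.0750668705144]
wrist [[343.9792263502199, 0.0, 278.4848557953578], [0.0, 343.9792263502199, 208.3065320008078], [0.0, 0.0, 1.0]] -0.02267411334407595 [86.55726848190598, 572.4824771063662, 384.15407513451646]
{'time_s': 0.15, 'qpos': array([ 7.25360991e+01,  1.83417884e+01,  8.96907857e+01,  9.74735231e-04,
        7.20440452e+01, -1.14545503e+00]), 'qvel': array([ 0.07209656, -0.04729022, -0.18317928, -0.01666206,  0.02311937,
        0.01190499]), 'effort': array([ 6.99985831e-04, -4.12774158e+01, -2.32153648e+01,  7.28355395e-02,
        4.33154858e-02, -9.12571727e-05]), 'ee_pos': array([161.44037089, 551.48784939, 227.32487786]), 'ee_rot': array([ -91.8385238 ,   89.92337514, -108.1572708 ]), 'force': array([ 0.42338094, -0.58217691, -0.04755927]), 'torque': array([-0.05131505, -0.01458519, -0.04161551]), 'gripper_width': 91.00944901667957}
```

View pics/scene0.png

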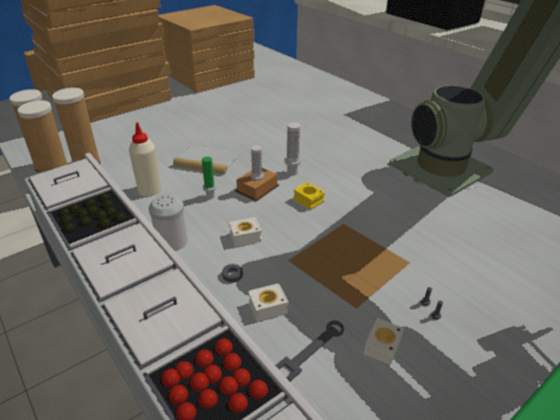

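View pics/side0.png

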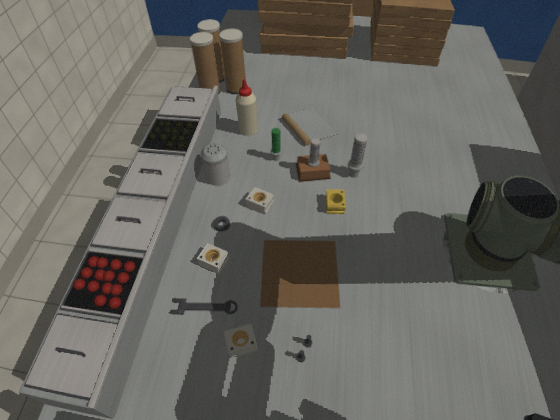

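View pics/wrist0.png

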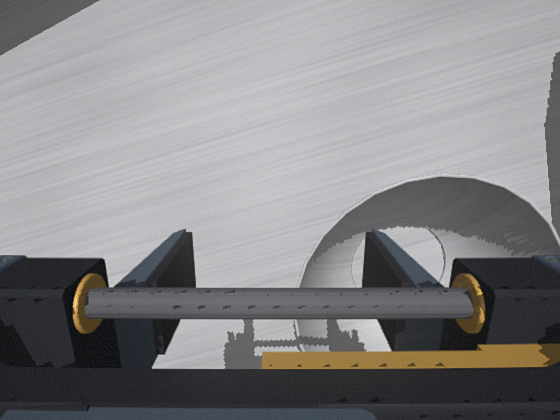

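Candidates for the gauge are at scene (208,172), which is green, (293,148), grey and larger, and (257,162), grey, smaller and in the wooden stand. The last one fits. White blocks are at (245,231), (268,300) and (384,340); the yellow one at (310,195) is to be left alone. I'll enlarge to confirm and measure.

```bash
python3 - <<'E'
from h import *
def crop(n,u0,v0,w,h,s,name):
    L=load(n); save(cv2.resize(L['im'][v0:v0+h,u0:u0+w],None,fx=s,fy=s,interpolation=cv2.INTER_CUBIC),name)
crop('side',180,110,200,150,4,'c_side_a.png')
crop('side',160,230,200,150,4,'c_side_b.png')
crop('scene',190,115,150,112,5,'c_scene_a.png')
crop('scene',215,210,200,150,4,'c_scene_b.png')
E
```

```text
(no output)
```

View pics/c_side_a.png

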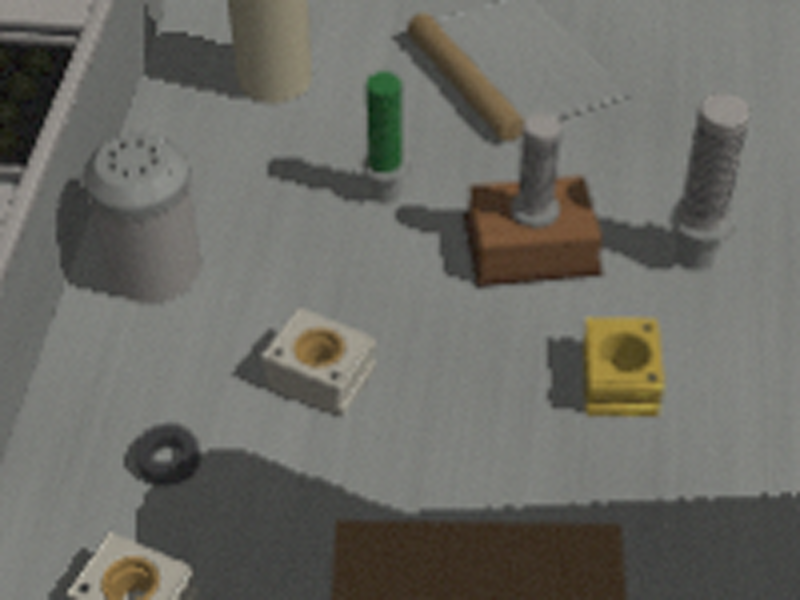

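View pics/c_side_b.png

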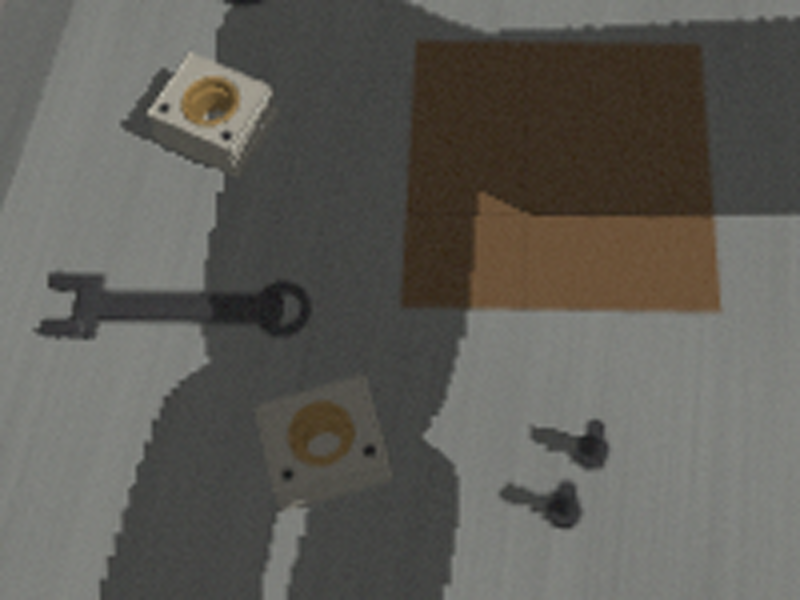

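View pics/c_scene_a.png

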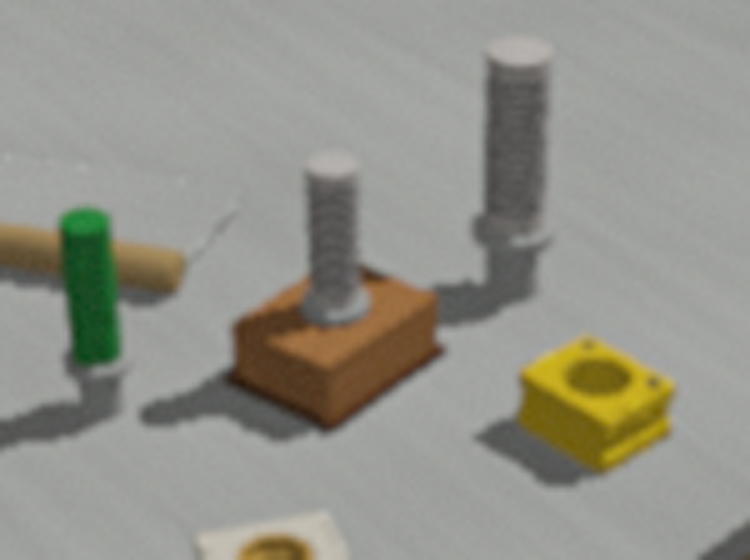

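View pics/c_scene_b.png

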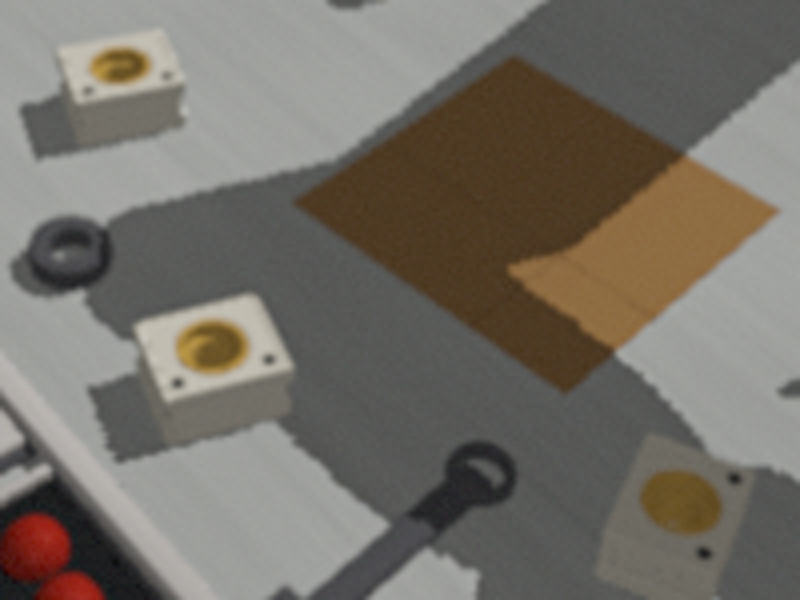

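```bash
python3 - <<'E'
from h import *
S=load('side');C=load('scene')
pts={'N':((260,196.75),(245.25,226.25),32),'M':((212.75,255.25),(267.75,296.5),32),'W':((240.5,338.25),(385.5,335.5),32),'gtop':((315.75,141.75),(256.4,147.6),118)}
for k,(s,c,z) in pts.items():
    print(k,at_z(S,*s,z).round(1),at_z(C,*c,z).round(1),'depth',at_d(S,*s).round(1),at_d(C,*c).round(1))
f=lambda u,v:(160+u/4,230+v/4)
for p in [(416,42),(701,44),(720,310),(402,308)]: print('paper',at_z(S,*f(*p),0).round(1))
g=lambda u,v:(215+u/4,210+v/4)
for p in [(512,57),(778,210),(567,392),(294,203)]: print('paperC',at_z(C,*g(*p),0).round(1))
a=lambda u,v:(180+u/4,110+v/4)
for p in [a(303,310),a(376,350),a(340,390),a(263,355)]: print('N',at_z(S,*p,32).round(1))
for p in [f(195,53),f(273,92),f(238,150),f(150,112)]: print('M',at_z(S,*p,32).round(1))
for p in [f(255,408),f(366,376),f(393,475),f(280,507)]: print('W',at_z(S,*p,32).round(1))
for p in [f(285,305),f(95,305)]: print('wrench',at_z(S,*p,8).round(1))
for p in [f(590,450),f(563,508)]: print('bolt',at_z(S,*p,10).round(1))
print('collar',at_z(S,*a(165,455),10)); print('big',at_z(S,*a(725,108),130))
for p in [(223,275),(213,178)]: pass
E
```

```text
N [592.8 -77.6  32. ] [595.1 -74.8  32. ] depth [595.1 -88.1  19.3] [587.1 -87.2  20.1]
M [674.6 115.3  32. ] [677.4 116.2  32. ] depth [679.6 105.2  14.6] [669.  104.9  16.6]
W [571.  303.3  32. ] [573.9 304.8  32. ] depth [575.3 294.2   4.7] [563.9 298.8  17.9]
gtop [ 460.7 -214.8  118. ] [ 464.1 -213.8  118. ] depth [ 460.6 -214.2  118.5] [ 463.7 -214.4  117.6]
paper [565.1  37.3   0. ]
paper [386.5  16.1   0. ]
paper [367.6 194.3   0. ]
paper [545.  215.7   0. ]
paperC [391.8  20.    0. ]
paperC [370.5 195.5   0. ]
paperC [546.  215.6   0. ]
paperC [566.7  39.3   0. ]
N [ 609.5 -108.5   32. ]
N [555.6 -79.7  32. ]
N [574.  -43.3  32. ]
N [629.  -66.1  32. ]
M [692.3  83.4  32. ]
M [639.3 104.3  32. ]
M [651.2 145.6  32. ]
M [708.8 127.5  32. ]
W [608.2 295.   32. ]
W [553.8 269.9  32. ]
W [531.2 320.   32. ]
W [584.7 343.8  32. ]
wrench [609.2 226.1   8. ]
wrench [715.3 241.    8. ]
bolt [433.  286.5  10. ]
bolt [444.  318.6  10. ]
collar [681.53020048   6.81768299  10.        ]
big [ 341.59630803 -235.83739863  130.        ]
```

```bash
python3 - <<'E'
from h import *
from scipy.spatial.transform import Rotation as Ro
L=load('wrist');s=readout.state();R=L['R'];c=-R.T@L['t']
T=Ro.from_euler('xyz',s['ee_rot'],degrees=True).as_matrix()
print('tool axes cols\n',T.round(3));print('cam pos in tool',(T.T@(c-s['ee_pos'])).round(1));print('cam axes in tool (rows: x,y,z)\n',(R@T).round(3)); print('cam axes world\n',R.round(3))
E
```

```text
tool axes cols
 [[-0.     0.281  0.96 ]
 [-0.001  0.96  -0.281]
 [-1.    -0.001 -0.   ]]
cam pos in tool [-156.8   -1.1  -77.8]
cam axes in tool (rows: x,y,z)
 [[ 0.001  1.    -0.001]
 [-0.273  0.001  0.962]
 [ 0.962 -0.001  0.273]]
cam axes world
 [[ 0.28   0.96  -0.002]
 [ 0.924 -0.269  0.273]
 [ 0.261 -0.079 -0.962]]
```

```bash
python3 - <<'E'
from h import *
S=load('side');C=load('scene')
a=lambda u,v:(180+u/4,110+v/4)
b=lambda u,v:(190+u/5,115+v/5)
for n,p in [('green',a(384,82)),('big',a(725,108)),('shaker',a(134,155)),('collar',a(165,448))]: print(n,at_d(S,*p).round())
print('green',at_d(C,*b(85,217)).round(),'big',at_d(C,*b(520,50)).round(),'bottle',at_d(C,145,165).round(), at_d(S,247,112).round())
print('pan edge',[at_d(S,*p).round() for p in [(200,180),(165,290),(120,350)]])
E
python3 -m creep '[{"translation":[3.2,-2.5,0],"delta_rot":[0,0,-0.12]},{"translation":[3.2,-2.5,0],"delta_rot":[0,0,-0.12]},{"translation":[3.2,-2.5,0],"delta_rot":[0,0,-0.12]},{"translation":[3.2,-2.5,0],"delta_rot":[0,0,-0.12]},{"translation":[3.2,-2.5,0],"delta_rot":[0,0,-0.12]}]'
python3 -m creep '[{"translation":[3.2,-2.5,-1],"delta_rot":[0,0,-0.12]},{"translation":[3.2,-2.5,-2],"delta_rot":[0,0,-0.12]},{"translation":[3.2,-2.5,-2],"delta_rot":[0,0,-0.12]},{"translation":[3.2,-2.5,-2],"delta_rot":[0,0,-0.12]},{"translation":[3.2,-2.5,-2],"delta_rot":[0,0,-0.12]}]'
python3 -m creep '[{"translation":[3.2,-2.5,-2],"delta_rot":[0,0,-0.086]},{"translation":[3.2,-2.5,-1],"delta_rot":[0,0,0]},{"translation":[2.7,0,-1],"delta_rot":[0,0,0]},{"translation":[0,0,0],"delta_rot":[0,0,0]}]'
python3 - <<'E'
from h import *
im,d=grab('wrist');save(im,'wW.png');print(readout.state())
E
```

```text
green [ 574. -259.  108.]
big [ 343. -224.  140.]
shaker [ 729. -163.  110.]
collar [684.  -2.   5.]
green [ 574. -258.  107.] big [ 346. -218.  140.] bottle [ 692. -349.   88.] [ 674. -348.   95.]
pan edge [array([ 780., -144.,    1.]), array([772., 206.,   4.]), array([789., 377.,  81.])]
time_s: 0.57
ee_pos: [322.5, 425.4, 227.8]
ee_rot: [-68.9, 90.0, -119.9]
force: [0.3, 1.1, -0.1]
gripper_width: 91.6
time_s: 0.98
ee_pos: [472.3, 308.4, 143.5]
ee_rot: [-174.3, 90.0, 100.3]
force: [0.7, 0.7, -0.0]
gripper_width: 91.4
time_s: 1.32
ee_pos: [563.6, 259.9, 103.3]
ee_rot: [20.3, 89.9, -70.0]
force: [0.2, 0.7, 1.5]
gripper_width: 90.8
{'time_s': 1.3667, 'qpos': array([2.38542246e+01, 2.77940881e+01, 9.34879558e+01, 6.79107240e-04,
       5.88281653e+01, 2.40280322e+01]), 'qvel': array([ 2.45054252, -2.7105521 ,  2.03601368,  0.61381894,  1.72519455,
        0.29873619]), 'effort': array([-1.30749967e+00, -4.59510863e+01, -2.12059075e+01, -5.90755208e-02,
       -2.49587540e-01, -3.49441264e-02]), 'ee_pos': array([561.13014792, 260.70018609, 104.09783397]), 'ee_rot': array([ -66.27369414,   89.88978925, -156.44785379]), 'force': array([-0.39430042,  0.21756228,  0.29720942]), 'torque': array([-0.0128447 ,  0.09342839, -0.00373438]), 'gripper_width': 91.13383136513126}
```

View pics/wW.png

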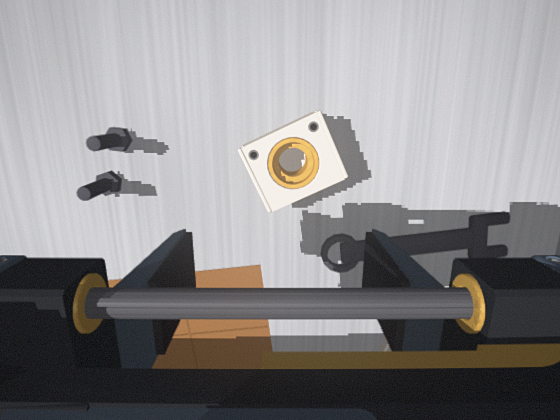

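```bash
cat >> h.py <<'E'
def crop(n,u,v,w,h,s,name):
    L=load(n);u0=int(u-w/2);v0=int(v-h/2)
    save(cv2.resize(L['im'][v0:v0+h,u0:u0+w],None,fx=s,fy=s,interpolation=cv2.INTER_CUBIC),name);print('origin',u0,v0,'scale',s)
E
python3 - <<'E'
from h import *
crop('wrist',293,162,80,60,10,'wWc.png')
L=load('wrist');print(at_z(L,293,162,32))
E
```

```text
origin 253 132 scale 10
[572.49036346 303.14864927  32.        ]
```

View pics/wWc.png

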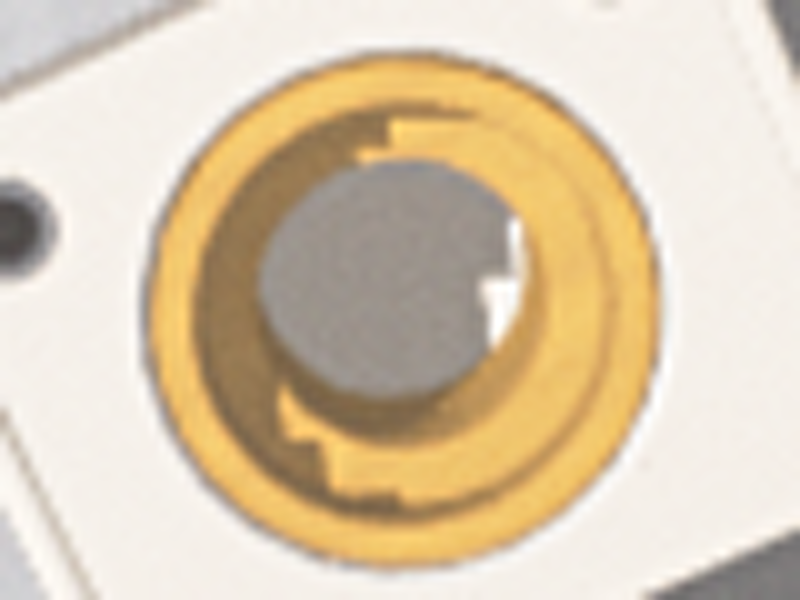

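```bash

python3 -m creep '[{"translation":[2.5,-3.2,0],"delta_rot":[0,0,0]},{"translation":[2.5,-3.2,0],"delta_rot":[0,0,0]},{"translation":[2.5,-3.2,0],"delta_rot":[0,0,0]},{"translation":[2.5,-3.2,0],"delta_rot":[0,0,0]},{"translation":[1.5,-3.2,0],"delta_rot":[0,0,0]}]'
python3 -m creep '[{"translation":[0,-3.0,0],"delta_rot":[0,0,0]},{"translation":[0,-2.5,0],"delta_rot":[0,0,0]},{"translation":[0,0,0],"delta_rot":[0,0,0]}]'
python3 - <<'E'
from h import *
im,d=grab('wrist');save(im,'wM.png')
L=load('wrist');u,v=proj(L,[676,116,32]);print(u,v);crop('wrist',u,v,80,60,10,'wMc.png')
E
```

```text
time_s: 1.78
ee_pos: [676.0, 101.4, 106.5]
ee_rot: [101.9, 89.9, 12.0]
force: [0.1, 0.1, -0.2]
gripper_width: 91.3
time_s: 2.03
ee_pos: [673.9, 43.0, 106.2]
ee_rot: [-25.2, 89.9, -115.3]
force: [-1.0, 0.1, -0.4]
gripper_width: 91.2
282.9849500936213 115.69589281864941
origin 242 85 scale 10
```

View pics/wM.png

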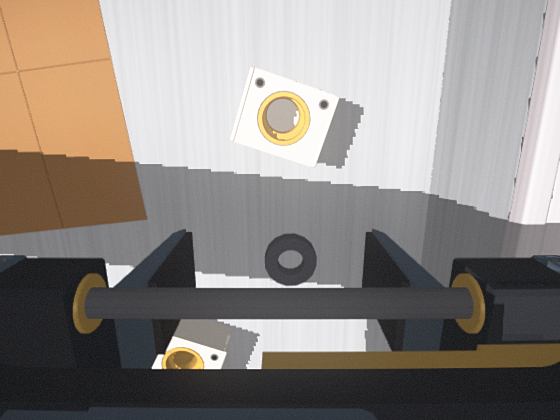

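View pics/wMc.png

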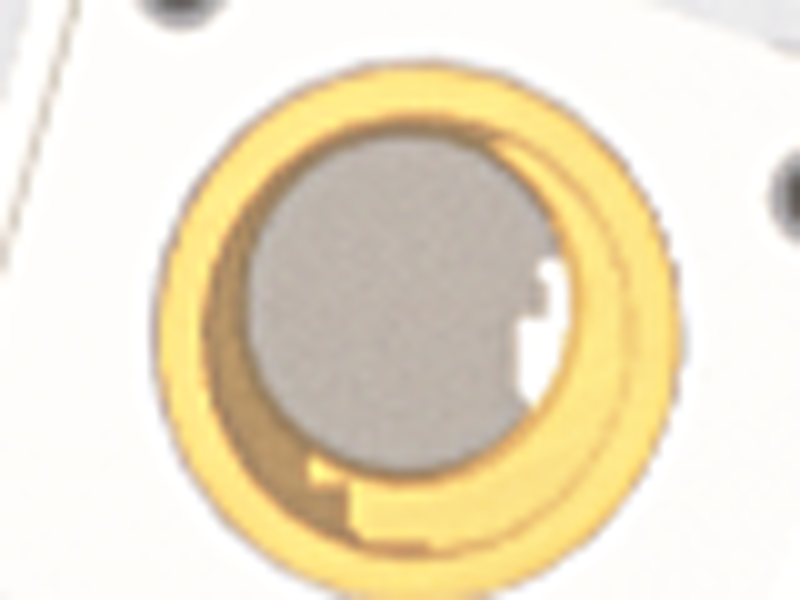

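```bash
python3 - <<'E'
from h import *
L=load('wrist')
def fit(P):
    P=np.array(P);A=np.c_[2*P,np.ones(len(P))];x=np.linalg.lstsq(A,(P**2).sum(1),rcond=None)[0];return x[:2],np.sqrt(x[2]+x[0]**2+x[1]**2)*2
g=lambda p,z:at_z(L,242+(p[0]-4.5)/10,85+(p[1]-4.5)/10,z)[:2]
outer=[(157,330),(418,60),(682,330),(418,600-2),(240,140),(600,140),(220,530),(612,530)]
print('bush outer',fit([g(p,32) for p in outer]))
rec=[(205,330),(633,330),(415,118),(420,555),(575,190),(260,475),(570,490)]
print('recess rim',fit([g(p,32) for p in rec]))
bore=[(578,310),(555,225),(500,145),(410,482),(500,455),(555,400),(245,310),(265,230),(300,175)]
print('bore',fit([g(p,25) for p in bore]))
c=at_z(L,284,117,32);print(c)
E
```

```text
bush outer (array([676.2766306 , 114.09243276]), np.float64(34.41587244317662))
recess rim (array([676.34770926, 114.22686307]), np.float64(27.57680480133221))
bore (array([675.98356356, 116.16302263]), np.float64(22.557254283613347))
[676.66044679 115.17716678  32.        ]
```

```bash

python3 -m creep '[{"translation":[-2.4,-3,1],"delta_rot":[0,0,0]},{"translation":[-2.4,-3,1],"delta_rot":[0,0,0]},{"translation":[-2.2,-3,1],"delta_rot":[0,0,0]},{"translation":[-1.0,-3.5,1],"delta_rot":[0,0,0]},{"translation":[0,-3.7,0.5],"delta_rot":[0,0,0]}]'
python3 -m creep '[{"translation":[0,-3.4,0],"delta_rot":[0,0,0]},{"translation":[0,0,0],"delta_rot":[0,0,0]}]'
python3 - <<'E'
from h import *
im,d=grab('wrist');save(im,'wN.png')
L=load('wrist');u,v=proj(L,[594,-76,32]);print(u,v);crop('wrist',u,v,80,60,10,'wNc.png')
E
```

```text
time_s: 2.5
ee_pos: [592.4, -113.4, 152.9]
ee_rot: [175.8, 89.9, 86.0]
force: [1.5, 1.2, 0.7]
gripper_width: 91.3
time_s: 2.67
ee_pos: [594.7, -152.6, 152.2]
ee_rot: [42.1, 89.8, -48.0]
force: [0.6, 0.1, -0.3]
gripper_width: 91.0
278.1506287146184 109.72933259662268
origin 238 79 scale 10
```

View pics/wN.png

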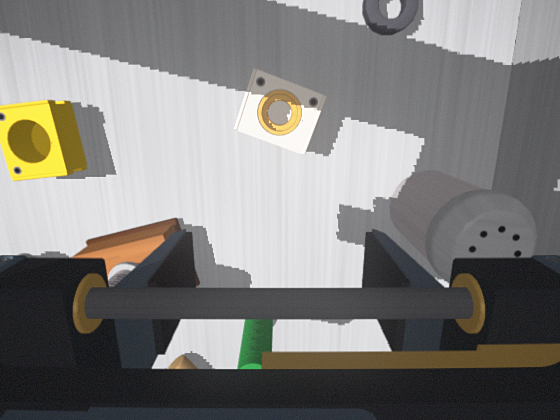

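View pics/wNc.png

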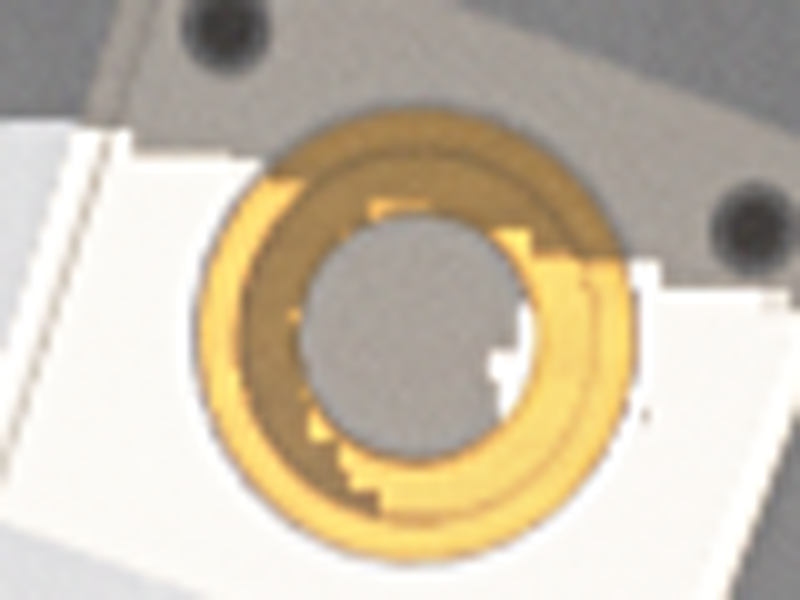

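```bash

python3 -m creep '[{"translation":[-3.5,-1.6,0],"delta_rot":[0,0,0]},{"translation":[-3.5,-1.6,0],"delta_rot":[0,0,0]},{"translation":[-3.5,-1.6,0],"delta_rot":[0,0,0]},{"translation":[-2.7,-1.4,0],"delta_rot":[0,0,0]},{"translation":[0,0,0],"delta_rot":[0,0,0]}]' -0.2
python3 - <<'E'
from h import *
im,d=grab('wrist');save(im,'wG.png')
L=load('wrist');print(proj(L,[462.5,-214.3,118]))
print(readout.state()['ee_pos'])
E
```

```text
time_s: 3.13
ee_pos: [457.8, -209.7, 150.9]
ee_rot: [-107.4, 89.7, 162.5]
force: [-0.3, -0.2, 0.0]
gripper_width: 60.8
(np.float64(288.1941525428277), np.float64(251.86588550914286))
[ 460.72729744 -209.46566174  151.23578599]
```

View pics/wG.png

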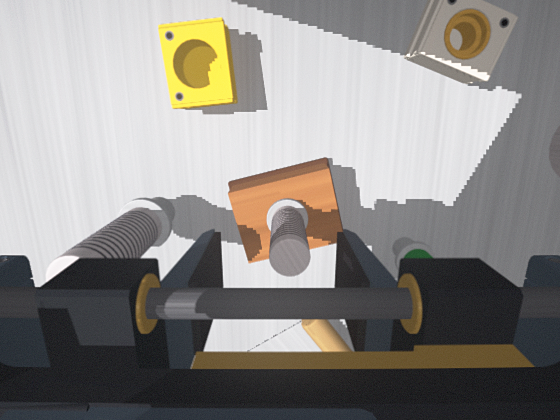

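```bash

python3 -m creep '[{"translation":[0.2,-0.6,-1.5],"delta_rot":[0,0,0]},{"translation":[0,0,-2],"delta_rot":[0,0,0]},{"translation":[0,0,-2],"delta_rot":[0,0,0]},{"translation":[0,0,-1.5],"delta_rot":[0,0,0]},{"translation":[0,0,0],"delta_rot":[0,0,0]}]'
python3 -m creep '[{"translation":[0,0,0],"delta_rot":[0,0,0]},{"translation":[0,0,0],"delta_rot":[0,0,0]}]'
python3 - <<'E'
from h import *
im,d=grab('wrist');save(im,'wG2.png')
s=readout.state();print(s['ee_pos'],s['ee_rot'],s['force'])
E
```

```text
time_s: 3.6
ee_pos: [464.1, -214.2, 78.3]
ee_rot: [-125.0, 89.7, 145.2]
force: [-0.5, 0.1, 0.0]
gripper_width: 36.8
time_s: 3.77
ee_pos: [466.1, -216.3, 81.8]
ee_rot: [76.3, 89.9, -13.6]
force: [1.1, -0.1, 1.2]
gripper_width: 36.3
[ 466.02975365 -216.62274219   82.09380747] [ 71.6440016   89.85794563 -18.29158767] [ 0.31428334 -0.49045163 -0.08519436]
```

View pics/wG2.png

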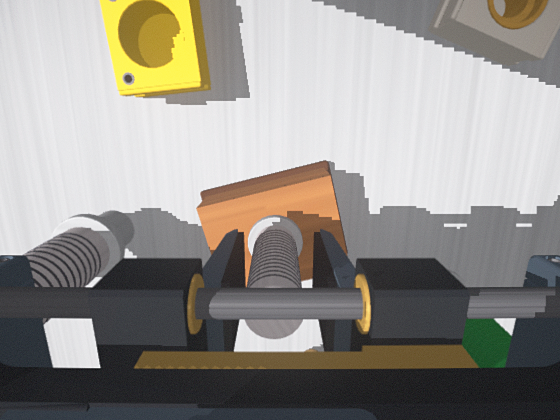

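```bash

python3 -m creep '[{"translation":[-0.3,0,0],"delta_rot":[0,0,0]},{"translation":[0,0,0],"delta_rot":[0,0,0]}]'
python3 -m creep '[{"translation":[0,0,0],"delta_rot":[0,0,0]},{"translation":[0,0,0],"delta_rot":[0,0,0]},{"translation":[0,0,0],"delta_rot":[0,0,0]}]' -1 8
python3 -m creep '[{"translation":[0,0,0],"delta_rot":[0,0,0]},{"translation":[0,0,0],"delta_rot":[0,0,0]},{"translation":[0,0,0],"delta_rot":[0,0,0]}]' -1 30
```

```text
time_s: 3.98
ee_pos: [461.7, -216.9, 81.8]
ee_rot: [64.3, 89.9, -25.7]
force: [-0.2, -0.3, -0.5]
gripper_width: 36.4
time_s: 4.23
ee_pos: [462.1, -217.3, 81.5]
ee_rot: [71.8, 89.9, -18.2]
force: [0.4, -0.3, 2.3]
gripper_width: 25.2
time_s: 4.48
ee_pos: [462.1, -217.3, 81.5]
ee_rot: [68.3, 89.9, -21.8]
force: [0.3, 0.5, 4.4]
gripper_width: 24.4
```

```bash

python3 -m creep '[{"translation":[0,0,0.5],"delta_rot":[0,0,0]},{"translation":[0,0,1],"delta_rot":[0,0,0]},{"translation":[0,0,1.2],"delta_rot":[0,0,0]},{"translation":[0,0,1.5],"delta_rot":[0,0,0]},{"translation":[0,0,0],"delta_rot":[0,0,0]}]'
python3 -m creep '[{"translation":[0,0,0],"delta_rot":[0,0,0]},{"translation":[0,0,0],"delta_rot":[0,0,0]}]'
python3 - <<'E'
from h import *
from scipy.spatial.transform import Rotation as Ro
for n in ['wrist','scene','side']:
    im,d=grab(n);save(im,n+'_lift.png')
s=readout.state();print(s['ee_pos'],s['force'],s['gripper_width']);print(Ro.from_euler('xyz',s['ee_rot'],degrees=True).as_matrix().round(4))
crop('scene',260,140,160,120,5,'lift_c.png'); crop('side',315,145,160,120,5,'lift_s.png')
E
```

```text
time_s: 4.9
ee_pos: [462.4, -217.6, 125.5]
ee_rot: [58.7, 89.8, -31.3]
force: [0.3, -0.5, -1.7]
gripper_width: 24.5
time_s: 5.07
ee_pos: [460.6, -216.7, 122.4]
ee_rot: [-112.7, 89.9, 157.3]
force: [-0.8, 0.8, -2.4]
gripper_width: 24.3
[ 460.8244656  -216.67267937  122.09833982] [ 0.3633965   0.23394069 -1.74364265] 24.46674717787442
[[-0.002  1.    -0.   ]
 [ 0.001 -0.    -1.   ]
 [-1.    -0.002 -0.001]]
origin 180 80 scale 5
origin 235 85 scale 5
```

View pics/wrist_lift.png

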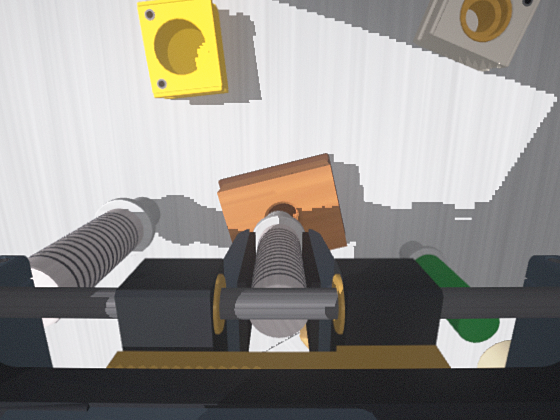

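View pics/lift_c.png

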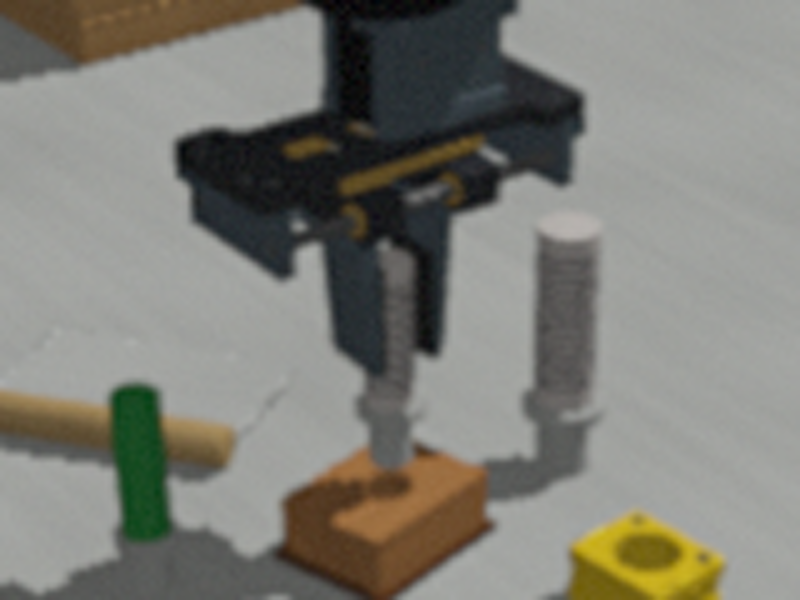

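View pics/lift_s.png

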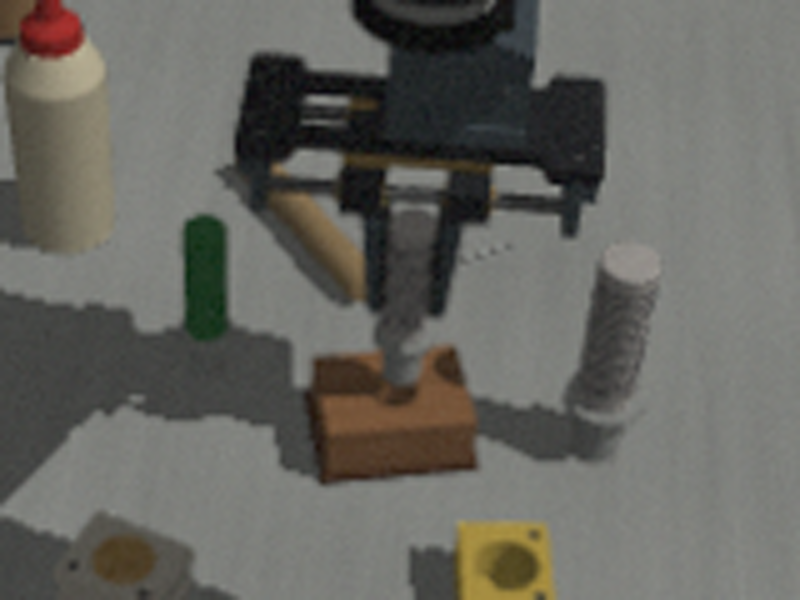

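```bash
python3 - <<'E'
from h import *
crop('wrist',281,225,80,60,10,'lw.png');L=load('wrist')
tx,ty,tz=460.8,-216.7,122.1
for dy in (-2,0,2):
    o=[tx,ty+dy,tz-45.5]
    print(dy,'collar +y bottom edge',proj(L,[o[0],o[1]+17,o[2]]),'collar top edge',proj(L,[o[0],o[1]+17,o[2]+6]),'tip near edge',proj(L,[o[0],o[1]+11,o[2]-26]),'L/R',proj(L,[o[0]-17,o[1],o[2]+6]),proj(L,[o[0]+17,o[1],o[2]+6]))
E
```

```text
origin 241 195 scale 10
-2 collar +y bottom edge (np.float64(280.3347568463727), np.float64(214.03101153552853)) collar top edge (np.float64(280.3670763206904), np.float64(216.92421663552085)) tip near edge (np.float64(280.19645548745916), np.float64(211.48486447661574)) L/R (np.float64(252.5694627265649), np.float64(243.3898224293162)) (np.float64(308.05795433003385), np.float64(243.45570296524954))
0 collar +y bottom edge (np.float64(280.34125359068946), np.float64(210.91320607541567)) collar top edge (np.float64(280.37384810420656), np.float64(213.72657848409744)) tip near edge (np.float64(280.20190240083207), np.float64(208.7104236123159)) L/R (np.float64(252.50288791120946), np.float64(240.33421341820824)) (np.float64(308.13762131333993), np.float64(240.39953318293755))
2 collar +y bottom edge (np.float64(280.34777705242544), np.float64(207.77922402940604)) collar top edge (np.float64(280.3806485748494), np.float64(210.51184901984493)) tip near edge (np.float64(280.2073692610226), np.float64(205.92322338129316)) L/R (np.float64(252.43605552720558), np.float64(237.2623526996535)) (np.float64(308.2176017406514), np.float64(237.32710488919733))
```

View pics/lw.png

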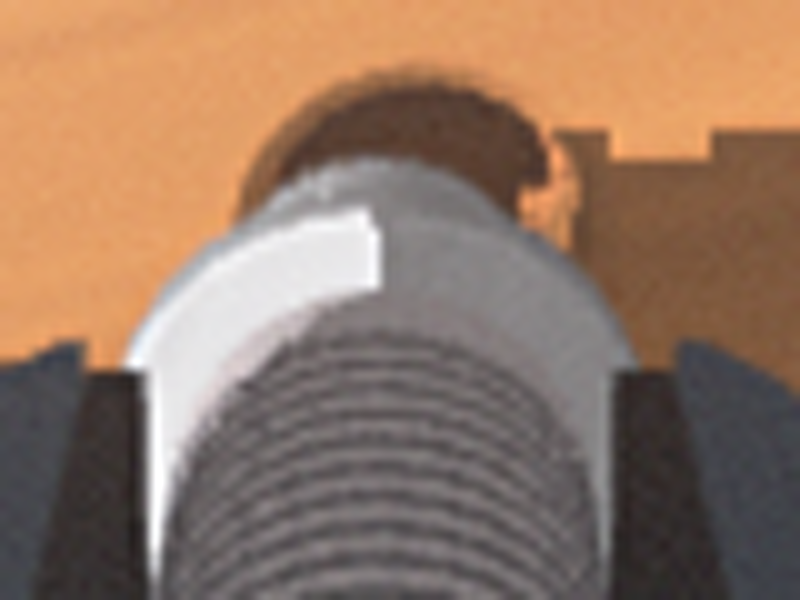

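```bash

python3 -m creep '[{"translation":[0.8,1.2,0.5],"delta_rot":[0,0,0]},{"translation":[1.5,2.3,0],"delta_rot":[0,0,0]},{"translation":[1.9,3,0],"delta_rot":[0,0,0]},{"translation":[2,3.1,0],"delta_rot":[0,0,0]},{"translation":[2,3.1,0],"delta_rot":[0,0,0]}]'
python3 -m creep '[{"translation":[2,3.1,0],"delta_rot":[0,0,0]},{"translation":[2,3.1,0],"delta_rot":[0,0,0]},{"translation":[2,3.1,0],"delta_rot":[0,0,0]},{"translation":[2,3.1,0],"delta_rot":[0,0,0]},{"translation":[2,3.1,0],"delta_rot":[0,0,0]}]'
python3 -m creep '[{"translation":[2,3.1,0],"delta_rot":[0,0,0]},{"translation":[1.2,1.9,0],"delta_rot":[0,0,0]},{"translation":[0,0,0],"delta_rot":[0,0,0]},{"translation":[0,0,0],"delta_rot":[0,0,0]},{"translation":[0,0,0],"delta_rot":[0,0,0]}]'
```

```text
time_s: 5.63
ee_pos: [543.7, -88.8, 127.4]
ee_rot: [-96.4, 89.9, 173.6]
force: [-0.3, 0.3, -0.8]
gripper_width: 24.3
time_s: 6.05
ee_pos: [643.8, 66.6, 127.0]
ee_rot: [-80.2, 89.9, -170.2]
force: [0.6, -1.5, -1.5]
gripper_width: 24.5
time_s: 6.47
ee_pos: [674.6, 114.3, 127.0]
ee_rot: [-67.7, 89.8, -157.7]
force: [-1.0, -0.3, -2.2]
gripper_width: 24.4
```

```bash

python3 -m creep '[{"translation":[0.2,0.3,-1],"delta_rot":[0,0,0]},{"translation":[0,0,-0.8],"delta_rot":[0,0,0]},{"translation":[0,0,0],"delta_rot":[0,0,0]},{"translation":[0,0,0],"delta_rot":[0,0,0]}]'
python3 - <<'E'
from h import *
print(readout.state()['ee_pos'])
im,d=grab('wrist');crop('wrist',281,215,80,60,10,'ap.png');L=load('wrist')
for n in ('scene','side'): grab(n)
crop('scene',268,285,100,75,8,'ap_c.png'); crop('side',213,245,100,75,8,'ap_s.png')
print(proj(L,[676,116.2,25]),proj(L,[676.3,114.2,32]),proj(L,[676.3,114.2+14,32]),proj(L,[676.3,114.2+17.2,32]))
E
```

```text
time_s: 6.8
ee_pos: [676.6, 117.1, 108.8]
ee_rot: [-79.2, 89.9, -169.2]
force: [0.4, -0.1, -1.9]
gripper_width: 24.3
[676.64823171 117.13790855 108.80952988]
origin 241 185 scale 10
origin 218 247 scale 8
origin 163 207 scale 8
(np.float64(279.1203748463905), np.float64(219.65713315954193)) (np.float64(279.53055308592195), np.float64(225.30250548347826)) (np.float64(279.5392046347235), np.float64(206.4865431868003)) (np.float64(279.5412002245529), np.float64(202.10173073100518))
```

View pics/ap.png

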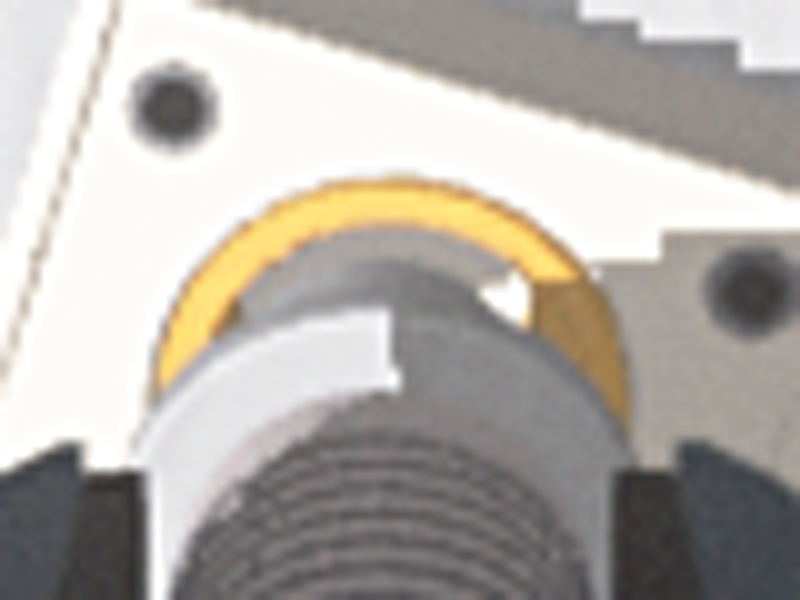

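View pics/ap_c.png

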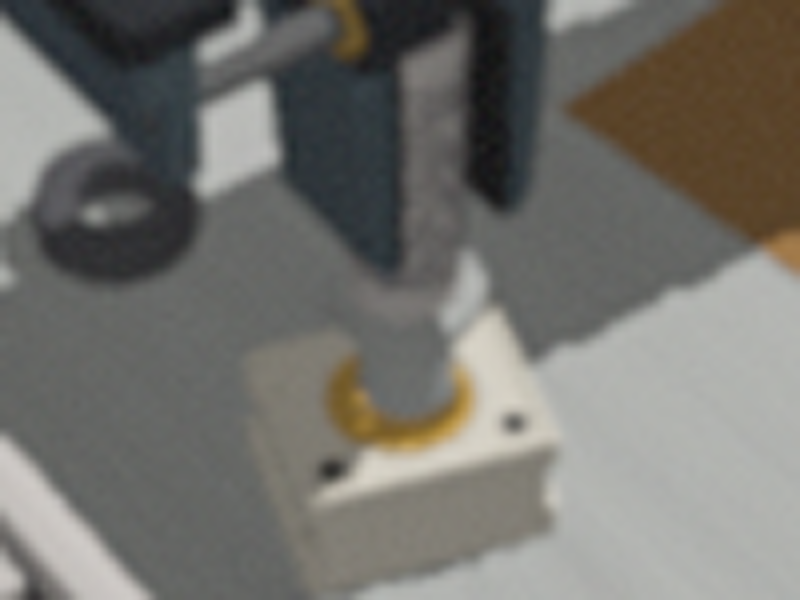

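View pics/ap_s.png

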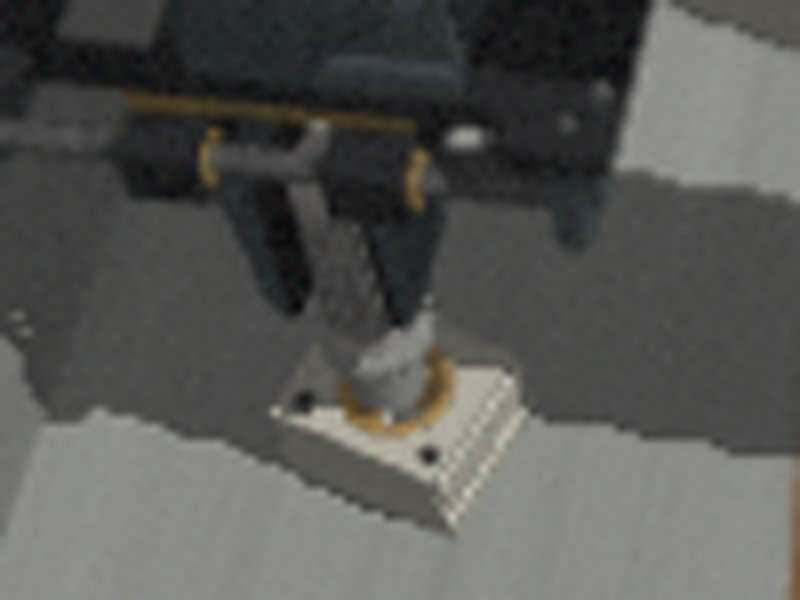

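```bash

python3 -m creep '[{"translation":[0,0,-0.4],"delta_rot":[0,0,0]},{"translation":[0,0,-0.3],"delta_rot":[0,0,0]},{"translation":[0,0,-0.2],"delta_rot":[0,0,0]},{"translation":[0,0,0],"delta_rot":[0,0,0]}]'
python3 -m creep '[{"translation":[0,0,-0.1],"delta_rot":[0,0,0]},{"translation":[0,0,-0.1],"delta_rot":[0,0,0]},{"translation":[0,0,0],"delta_rot":[0,0,0]}]'
python3 -m creep '[{"translation":[0,0,-0.1],"delta_rot":[0,0,0]},{"translation":[0,0,0],"delta_rot":[0,0,0]}]'
```

```text
time_s: 7.28
ee_pos: [677.1, 118.0, 100.2]
ee_rot: [-81.4, 89.9, -171.4]
force: [-0.1, -0.1, -2.3]
gripper_width: 24.6
time_s: 7.53
ee_pos: [677.5, 118.0, 98.8]
ee_rot: [-80.6, 90.0, -170.6]
force: [-0.4, 0.6, -0.9]
gripper_width: 24.3
time_s: 7.7
ee_pos: [677.5, 118.0, 97.9]
ee_rot: [-64.2, 90.0, -154.2]
force: [-0.6, 0.3, -0.8]
gripper_width: 24.0
```

```bash

python3 -m creep '[{"translation":[0,0,-0.1],"delta_rot":[0,0,0]},{"translation":[0,0,0],"delta_rot":[0,0,0]}]'
python3 -m creep '[{"translation":[0,0,-0.1],"delta_rot":[0,0,0]},{"translation":[0,0,0],"delta_rot":[0,0,0]}]'
python3 -m creep '[{"translation":[0,0,0],"delta_rot":[0,0,0]}]'
```

```text
time_s: 7.87
ee_pos: [677.5, 117.9, 96.8]
ee_rot: [-73.5, 90.0, -163.5]
force: [-0.6, 0.1, -1.2]
gripper_width: 24.5
time_s: 8.03
ee_pos: [677.7, 118.0, 96.3]
ee_rot: [98.7, 90.0, 8.7]
force: [0.1, 1.2, 0.5]
gripper_width: 24.1
time_s: 8.12
ee_pos: [677.7, 118.0, 96.3]
ee_rot: [98.1, 90.0, 8.1]
force: [-1.0, 0.6, 0.5]
gripper_width: 24.4
```

```bash

python3 -m creep '[{"translation":[-0.04,-0.02,0],"delta_rot":[0,0,0]},{"translation":[0,0,0],"delta_rot":[0,0,0]}]'
python3 -m creep '[{"translation":[-0.04,-0.03,0],"delta_rot":[0,0,0]},{"translation":[0,0,0],"delta_rot":[0,0,0]}]'
python3 -m creep '[{"translation":[0,0,-0.05],"delta_rot":[0,0,0]},{"translation":[0,0,0],"delta_rot":[0,0,0]}]'
```

```text
time_s: 8.28
ee_pos: [677.5, 117.9, 96.3]
ee_rot: [105.1, 89.9, 15.1]
force: [-0.2, -0.7, 0.6]
gripper_width: 24.5
time_s: 8.45
ee_pos: [676.6, 117.4, 95.8]
ee_rot: [-61.6, 90.0, -151.6]
force: [-0.2, -0.4, -2.2]
gripper_width: 24.3
time_s: 8.62
ee_pos: [676.4, 117.3, 95.0]
ee_rot: [-74.2, 89.9, -164.2]
force: [0.2, -0.3, -1.3]
gripper_width: 24.6
```

Dropped below the contact level with no resistance. Going on down carefully.

```bash

python3 -m creep '[{"translation":[0,0,-0.1],"delta_rot":[0,0,0]},{"translation":[0,0,-0.1],"delta_rot":[0,0,0]},{"translation":[0,0,0],"delta_rot":[0,0,0]}]'
python3 -m creep '[{"translation":[0,0,-0.15],"delta_rot":[0,0,0]},{"translation":[0,0,-0.15],"delta_rot":[0,0,0]},{"translation":[0,0,0],"delta_rot":[0,0,0]}]'
python3 -m creep '[{"translation":[0,0,-0.2],"delta_rot":[0,0,0]},{"translation":[0,0,-0.2],"delta_rot":[0,0,0]},{"translation":[0,0,0],"delta_rot":[0,0,0]}]'
```

```text
time_s: 8.87
ee_pos: [676.6, 117.4, 93.0]
ee_rot: [-75.1, 90.0, -165.1]
force: [-0.4, -1.0, -1.7]
gripper_width: 24.1
time_s: 9.12
ee_pos: [676.5, 117.4, 90.0]
ee_rot: [-77.1, 90.0, -167.0]
force: [0.6, -0.5, -0.5]
gripper_width: 24.3
time_s: 9.37
ee_pos: [676.5, 117.4, 85.9]
ee_rot: [-77.5, 89.9, -167.5]
force: [-0.0, -0.3, -1.2]
gripper_width: 24.6
```

```bash

python3 -m creep '[{"translation":[0,0,-0.3],"delta_rot":[0,0,0]},{"translation":[0,0,-0.3],"delta_rot":[0,0,0]},{"translation":[0,0,-0.1],"delta_rot":[0,0,0]},{"translation":[0,0,0],"delta_rot":[0,0,0]}]'
python3 -m creep '[{"translation":[0,0,-0.1],"delta_rot":[0,0,0]},{"translation":[0,0,0],"delta_rot":[0,0,0]}]'
python3 -m creep '[{"translation":[0,0,-0.07],"delta_rot":[0,0,0]},{"translation":[0,0,0],"delta_rot":[0,0,0]},{"translation":[0,0,0],"delta_rot":[0,0,0]}]'
```

```text
time_s: 9.7
ee_pos: [676.5, 117.4, 78.9]
ee_rot: [-78.3, 89.9, -168.3]
force: [-0.4, -0.2, -1.0]
gripper_width: 24.2
time_s: 9.87
ee_pos: [676.8, 117.5, 78.4]
ee_rot: [-80.0, 90.0, -170.0]
force: [0.1, 0.5, -0.9]
gripper_width: 24.5
time_s: 10.12
ee_pos: [676.8, 117.5, 77.8]
ee_rot: [103.4, 90.0, 13.4]
force: [0.7, 0.0, -1.4]
gripper_width: 24.4
```

```bash

python3 -m creep '[{"translation":[0,0,-0.05],"delta_rot":[0,0,0]},{"translation":[0,0,0],"delta_rot":[0,0,0]},{"translation":[0,0,0],"delta_rot":[0,0,0]}]'
python3 -m creep '[{"translation":[0,0,-0.05],"delta_rot":[0,0,0]},{"translation":[0,0,0],"delta_rot":[0,0,0]},{"translation":[0,0,0],"delta_rot":[0,0,0]}]'
```

```text
time_s: 10.37
ee_pos: [676.9, 117.5, 77.5]
ee_rot: [96.4, 90.0, 6.4]
force: [-0.4, -0.0, 1.0]
gripper_width: 24.3
time_s: 10.62
ee_pos: [676.9, 117.5, 77.5]
ee_rot: [97.3, 90.0, 7.3]
force: [-1.2, 0.1, 4.4]
gripper_width: 24.6
```

```bash

python3 -m creep '[{"translation":[0,0,0.05],"delta_rot":[0,0,0]},{"translation":[-0.2,0,0],"delta_rot":[0,0,0]},{"translation":[-0.4,0,0],"delta_rot":[0,0,0]},{"translation":[-0.6,0,0],"delta_rot":[0,0,0]},{"translation":[-0.8,0,0],"delta_rot":[0,0,0]}]'
python3 -m creep '[{"translation":[-0.9,0,0],"delta_rot":[0,0,0]},{"translation":[-1,0,0],"delta_rot":[0,0,0]},{"translation":[-1,0,0],"delta_rot":[0,0,0]},{"translation":[-1,0,0],"delta_rot":[0,0,0]},{"translation":[-1,0,0],"delta_rot":[0,0,0]}]'
```

```text
time_s: 11.03
ee_pos: [657.3, 117.5, 77.5]
ee_rot: [96.1, 89.9, 6.1]
force: [2.7, -0.0, 2.0]
gripper_width: 24.1
time_s: 11.45
ee_pos: [606.7, 117.5, 77.5]
ee_rot: [96.1, 90.0, 6.2]
force: [2.4, -0.2, 2.0]
gripper_width: 24.1
```

```bash

python3 -m creep '[{"translation":[-1,0,0],"delta_rot":[0,0,0]},{"translation":[-1,0,0],"delta_rot":[0,0,0]},{"translation":[-1,0,0],"delta_rot":[0,0,0]},{"translation":[-1,0,0],"delta_rot":[0,0,0]},{"translation":[-1,0,0],"delta_rot":[0,0,0]}]'
python3 -m creep '[{"translation":[-1,0,0],"delta_rot":[0,0,0]},{"translation":[-1,0,0],"delta_rot":[0,0,0]},{"translation":[-1,0,0],"delta_rot":[0,0,0]},{"translation":[-1,0,0],"delta_rot":[0,0,0]},{"translation":[-1,0,0],"delta_rot":[0,0,0]}]'
python3 -m creep '[{"translation":[-1,0,0],"delta_rot":[0,0,0]},{"translation":[-0.9,0,0],"delta_rot":[0,0,0]},{"translation":[-0.7,0,0],"delta_rot":[0,0,0]},{"translation":[-0.4,0,0],"delta_rot":[0,0,0]},{"translation":[-0.2,0,0],"delta_rot":[0,0,0]}]'
python3 -m creep '[{"translation":[0,0,0],"delta_rot":[0,0,0]},{"translation":[0,0,0],"delta_rot":[0,0,0]}]'
python3 - <<'E'
from h import *
for n in ('scene','side','wrist'): save(grab(n)[0],n+'_slid.png')
crop('side',285,270,160,120,5,'slid_s.png')
E
```

```text
time_s: 11.87
ee_pos: [557.0, 117.5, 77.5]
ee_rot: [97.4, 90.0, 7.4]
force: [3.0, 0.5, 1.2]
gripper_width: 24.3
time_s: 12.28
ee_pos: [507.1, 117.5, 77.5]
ee_rot: [99.3, 90.0, 9.3]
force: [3.2, -0.8, 2.4]
gripper_width: 23.9
time_s: 12.7
ee_pos: [475.3, 117.5, 77.5]
ee_rot: [94.9, 90.0, 4.9]
force: [3.2, -0.5, 3.8]
gripper_width: 24.3
time_s: 12.87
ee_pos: [475.3, 117.5, 77.4]
ee_rot: [-87.3, 89.9, -177.3]
force: [0.2, -0.6, 6.7]
gripper_width: 24.1
origin 205 210 scale 5
```

View pics/scene_slid.png

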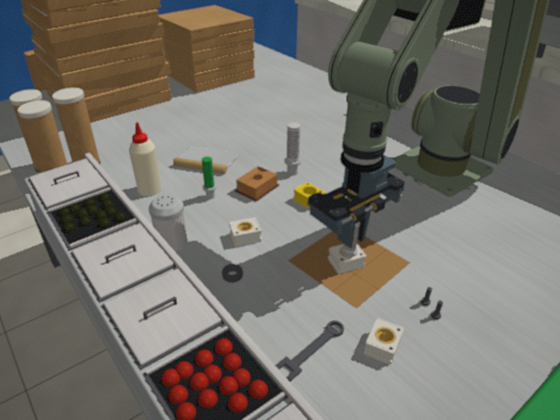

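View pics/wrist_slid.png

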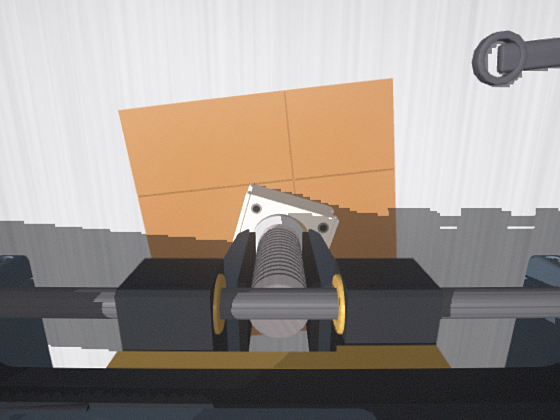

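View pics/slid_s.png

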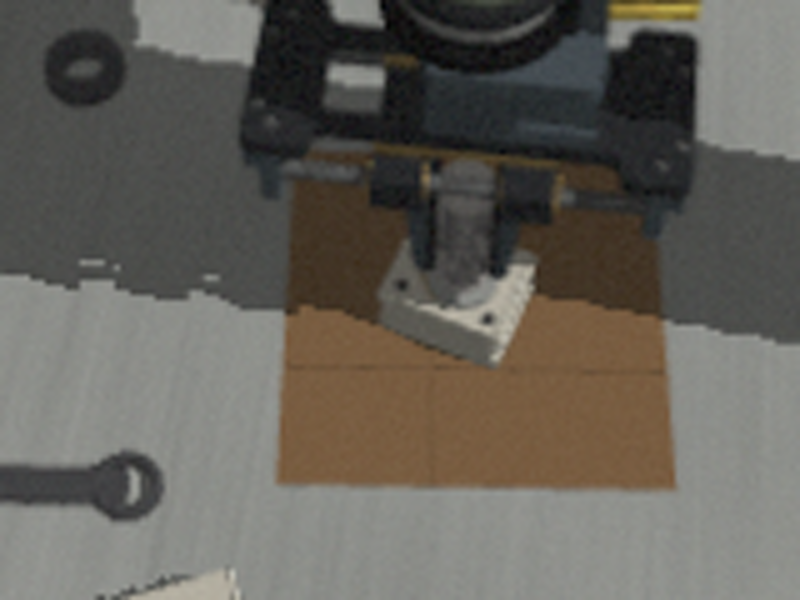

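```bash

python3 -m creep '[{"translation":[0.04,0,0.2],"delta_rot":[0,0,0]},{"translation":[0,0,0.5],"delta_rot":[0,0,0]},{"translation":[0,0,0.8],"delta_rot":[0,0,0]},{"translation":[0,0,1],"delta_rot":[0,0,0]},{"translation":[0,0,1],"delta_rot":[0,0,0]}]'
python3 -m creep '[{"translation":[0,0,1.5],"delta_rot":[0,0,0]},{"translation":[0,0,0],"delta_rot":[0,0,0]},{"translation":[0,0,0],"delta_rot":[0,0,0]}]'
python3 - <<'E'
from h import *
for n in ('scene','side','wrist'): save(grab(n)[0],n+'_out.png')
print(readout.state()['ee_pos'])
crop('scene',350,250,160,120,5,'out_c.png'); crop('side',285,260,160,120,5,'out_s.png')
E
```

```text
time_s: 13.43
ee_pos: [474.9, 117.3, 112.3]
ee_rot: [-80.0, 89.8, -170.0]
force: [0.6, -0.5, -2.0]
gripper_width: 24.0
time_s: 13.68
ee_pos: [476.0, 117.5, 127.7]
ee_rot: [115.4, 90.0, 25.4]
force: [-0.6, -0.0, -1.0]
gripper_width: 24.5
[475.2891167  117.28597057 126.39718156]
origin 270 190 scale 5
origin 205 200 scale 5
```

View pics/out_c.png

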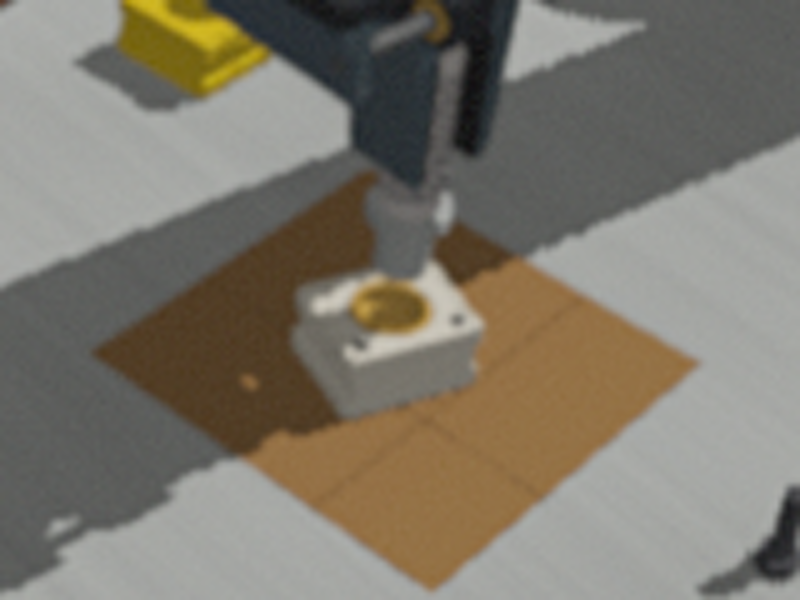

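View pics/wrist_out.png

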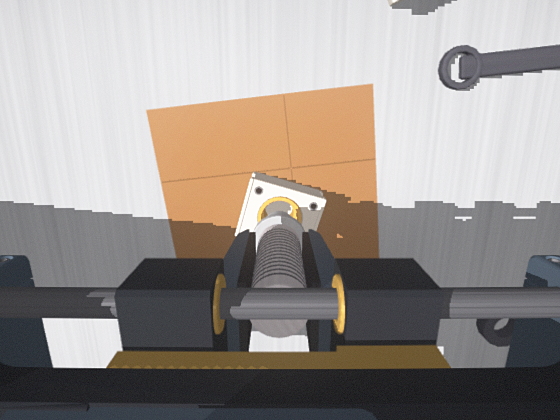

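```bash

python3 -m creep '[{"translation":[0,-1,0],"delta_rot":[0,0,0]},{"translation":[-0.1,-2,0],"delta_rot":[0,0,0]},{"translation":[-0.1,-3,0],"delta_rot":[0,0,0]},{"translation":[-0.1,-3.5,0],"delta_rot":[0,0,0]},{"translation":[-0.2,-3.5,0],"delta_rot":[0,0,0]}]'
python3 -m creep '[{"translation":[-0.1,-3.5,0],"delta_rot":[0,0,0]},{"translation":[-0.1,-3.5,0],"delta_rot":[0,0,0]},{"translation":[-0.1,-3.5,0],"delta_rot":[0,0,0]},{"translation":[-0.1,-3.5,0],"delta_rot":[0,0,0]},{"translation":[-0.2,-3.3,0],"delta_rot":[0,0,0]}]'
python3 -m creep '[{"translation":[-0.2,-2.2,0],"delta_rot":[0,0,0]},{"translation":[0,-1,0],"delta_rot":[0,0,0]},{"translation":[0,0,0],"delta_rot":[0,0,0]},{"translation":[0,0,0],"delta_rot":[0,0,0]}]'
python3 -m creep '[{"translation":[0,0,0],"delta_rot":[0,0,0]},{"translation":[0,0,0],"delta_rot":[0,0,0]}]'
```

```text
time_s: 14.25
ee_pos: [470.5, -14.1, 126.7]
ee_rot: [-77.0, 89.9, -167.0]
force: [0.6, -0.0, -0.3]
gripper_width: 24.4
time_s: 14.67
ee_pos: [464.2, -187.9, 126.7]
ee_rot: [-95.3, 89.9, 174.6]
force: [1.0, -0.1, -0.9]
gripper_width: 24.3
time_s: 15.0
ee_pos: [462.6, -217.2, 126.8]
ee_rot: [-138.3, 89.9, 131.6]
force: [-0.0, 0.9, -1.6]
gripper_width: 24.3
time_s: 15.17
ee_pos: [463.1, -216.2, 127.2]
ee_rot: [-141.0, 90.0, 129.1]
force: [0.4, 0.9, -1.3]
gripper_width: 24.7
```

```bash

python3 -m creep '[{"translation":[0,-0.05,-0.6],"delta_rot":[0,0,0]},{"translation":[0,0,-0.5],"delta_rot":[0,0,0]},{"translation":[0,0,0],"delta_rot":[0,0,0]},{"translation":[0,0,0],"delta_rot":[0,0,0]}]'
python3 - <<'E'
from h import *
for n in ('scene','side','wrist'): grab(n)
print(readout.state()['ee_pos'])
crop('wrist',281,215,80,60,10,'st_w.png');crop('scene',258,170,100,75,8,'st_c.png'); crop('side',315,155,100,75,8,'st_s.png')
L=load('wrist')
tx,ty,tz=readout.state()['ee_pos']; ty-=1.3;tx-=.9
print('pred tip near',proj(L,[tx,ty+11,tz-71.5]),'coll',proj(L,[tx,ty+17,tz-39.5]))
for y in(-217,-215): print('hole for cy',y, proj(L,[462,y+12.5,36]),proj(L,[449.5,y,36]),proj(L,[474.5,y,36]))
E
```

```text
time_s: 15.5
ee_pos: [462.9, -217.4, 115.7]
ee_rot: [-119.4, 89.9, 150.7]
force: [0.4, -0.3, -1.7]
gripper_width: 24.1
[ 463.31478379 -217.95330922  116.36076508]
origin 241 185 scale 10
origin 208 132 scale 8
origin 265 117 scale 8
pred tip near (np.float64(278.58742658134946), np.float64(210.70976056404305)) coll (np.float64(278.6047175819432), np.float64(216.0820168561577))
hole for cy -217 (np.float64(278.0085545945274), np.float64(202.17611635687723)) (np.float64(260.71790482720235), np.float64(218.87120317470342)) (np.float64(295.2847049398334), np.float64(218.8989428626957))
hole for cy -215 (np.float64(278.0097382086858), np.float64(199.45931351911958)) (np.float64(260.6807970542804), np.float64(216.22881140789008)) (np.float64(295.324099046284), np.float64(216.25662099547813))
```

View pics/st_w.png

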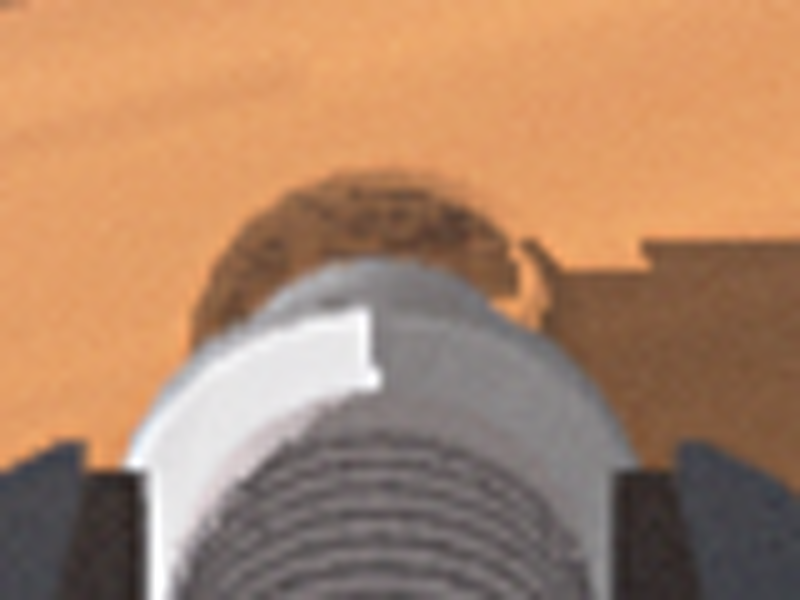

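View pics/st_c.png

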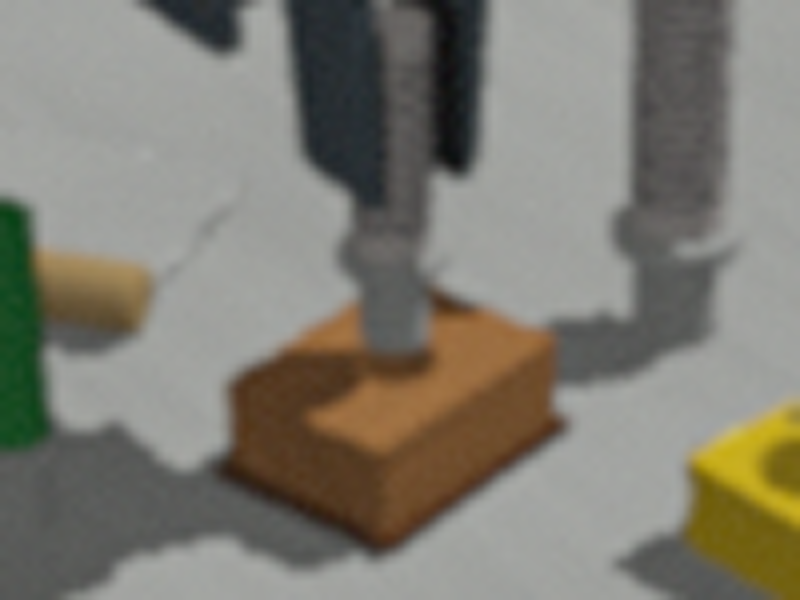

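View pics/st_s.png

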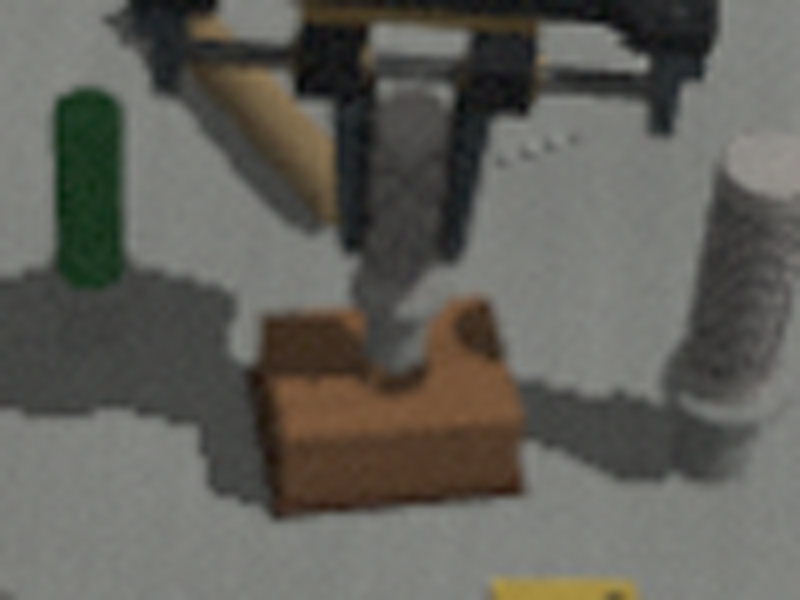

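```bash

python3 -m creep '[{"translation":[0,0.13,-0.4],"delta_rot":[0,0,0]},{"translation":[0,0,-0.2],"delta_rot":[0,0,0]},{"translation":[0,0,0],"delta_rot":[0,0,0]},{"translation":[0,0,0],"delta_rot":[0,0,0]}]'
python3 -m creep '[{"translation":[0,0,-0.15],"delta_rot":[0,0,0]},{"translation":[0,0,-0.15],"delta_rot":[0,0,0]},{"translation":[0,0,0],"delta_rot":[0,0,0]}]'
python3 -m creep '[{"translation":[0,0,-0.1],"delta_rot":[0,0,0]},{"translation":[0,0,0],"delta_rot":[0,0,0]}]'
```

```text
time_s: 15.98
ee_pos: [463.1, -216.7, 110.1]
ee_rot: [-119.0, 90.0, 151.0]
force: [0.3, -0.1, -1.7]
gripper_width: 24.6
time_s: 16.23
ee_pos: [463.1, -216.7, 107.0]
ee_rot: [-122.2, 90.0, 147.8]
force: [-0.0, 1.5, -0.9]
gripper_width: 24.6
time_s: 16.4
ee_pos: [463.1, -216.7, 106.1]
ee_rot: [-122.0, 90.0, 148.0]
force: [-0.5, -0.8, -1.2]
gripper_width: 24.3
```

```bash

python3 -m creep '[{"translation":[0,0,-0.1],"delta_rot":[0,0,0]},{"translation":[0,0,-0.1],"delta_rot":[0,0,0]},{"translation":[0,0,0],"delta_rot":[0,0,0]}]'
python3 -m creep '[{"translation":[0,0,-0.2],"delta_rot":[0,0,0]},{"translation":[0,0,-0.2],"delta_rot":[0,0,0]},{"translation":[0,0,0],"delta_rot":[0,0,0]}]'
python3 -m creep '[{"translation":[0,0,-0.3],"delta_rot":[0,0,0]},{"translation":[0,0,-0.3],"delta_rot":[0,0,0]},{"translation":[0,0,0],"delta_rot":[0,0,0]}]'
```

```text
time_s: 16.65
ee_pos: [463.1, -216.7, 104.1]
ee_rot: [-121.3, 90.0, 148.7]
force: [0.1, 0.4, -1.6]
gripper_width: 24.1
time_s: 16.9
ee_pos: [462.9, -216.6, 99.9]
ee_rot: [-120.3, 90.0, 149.7]
force: [-0.1, -1.0, -1.9]
gripper_width: 24.9
time_s: 17.15
ee_pos: [462.8, -216.5, 93.6]
ee_rot: [-117.2, 89.9, 152.8]
force: [0.2, -0.5, -1.4]
gripper_width: 24.2
```

```bash

python3 -m creep '[{"translation":[0,0,-0.4],"delta_rot":[0,0,0]},{"translation":[0,0,-0.4],"delta_rot":[0,0,0]},{"translation":[0,0,-0.2],"delta_rot":[0,0,0]},{"translation":[0,0,0],"delta_rot":[0,0,0]}]'
python3 -m creep '[{"translation":[0,0,-0.1],"delta_rot":[0,0,0]},{"translation":[0,0,0],"delta_rot":[0,0,0]},{"translation":[0,0,0],"delta_rot":[0,0,0]}]'
python3 -m creep '[{"translation":[0,0,-0.08],"delta_rot":[0,0,0]},{"translation":[0,0,0],"delta_rot":[0,0,0]},{"translation":[0,0,0],"delta_rot":[0,0,0]}]'
```

```text
time_s: 17.48
ee_pos: [462.8, -216.5, 83.6]
ee_rot: [-119.2, 89.9, 150.8]
force: [0.1, 0.2, -1.2]
gripper_width: 24.6
time_s: 17.73
ee_pos: [463.3, -216.8, 83.3]
ee_rot: [72.1, 90.0, -17.9]
force: [0.1, -1.1, -1.2]
gripper_width: 24.3
time_s: 17.98
ee_pos: [463.2, -216.7, 82.5]
ee_rot: [74.4, 90.0, -15.6]
force: [0.1, 0.3, -0.8]
gripper_width: 24.2
```

```bash

python3 -m creep '[{"translation":[0,0,-0.08],"delta_rot":[0,0,0]},{"translation":[0,0,0],"delta_rot":[0,0,0]},{"translation":[0,0,0],"delta_rot":[0,0,0]}]'
python3 -m creep '[{"translation":[0,0,-0.06],"delta_rot":[0,0,0]},{"translation":[0,0,0],"delta_rot":[0,0,0]},{"translation":[0,0,0],"delta_rot":[0,0,0]}]'
```

```text
time_s: 18.23
ee_pos: [463.2, -216.7, 81.7]
ee_rot: [107.7, 90.0, 17.7]
force: [-0.7, 0.3, -1.6]
gripper_width: 24.4
time_s: 18.48
ee_pos: [463.3, -216.8, 81.5]
ee_rot: [69.6, 90.0, -20.4]
force: [-1.3, 0.3, 3.5]
gripper_width: 24.1
```

```bash

python3 -m creep '[{"translation":[0,0,0],"delta_rot":[0,0,0]},{"translation":[0,0,0],"delta_rot":[0,0,0]},{"translation":[0,0,0],"delta_rot":[0,0,0]},{"translation":[0,0,0],"delta_rot":[0,0,0]}]' 0.0
python3 -m creep '[{"translation":[0,0,0.5],"delta_rot":[0,0,0]},{"translation":[0,0,1.5],"delta_rot":[0,0,0]},{"translation":[0,0,2.5],"delta_rot":[0,0,0]},{"translation":[0,0,3],"delta_rot":[0,0,0]},{"translation":[0,0,3],"delta_rot":[0,0,0]}]'
python3 -m creep '[{"translation":[-0.5,2,2],"delta_rot":[0,0,0]},{"translation":[-0.5,3.5,2],"delta_rot":[0,0,0]},{"translation":[-1,3.5,2],"delta_rot":[0,0,0]},{"translation":[-1,3.5,0],"delta_rot":[0,0,0]},{"translation":[0,0,0],"delta_rot":[0,0,0]}]'
python3 -m creep '[{"translation":[0,0,0],"delta_rot":[0,0,0]},{"translation":[0,0,0],"delta_rot":[0,0,0]},{"translation":[0,0,0],"delta_rot":[0,0,0]}]'
python3 - <<'E'
from h import *
for n in ('scene','side','wrist'): save(grab(n)[0],n+'_fin.png')
crop('scene',258,165,100,75,8,'fin_c.png'); crop('side',285,220,200,150,4,'fin_s.png')
E
```

```text
time_s: 18.82
ee_pos: [463.3, -216.7, 81.0]
ee_rot: [75.4, 90.0, -14.6]
force: [-0.6, -1.0, -0.1]
gripper_width: 45.0
time_s: 19.23
ee_pos: [462.8, -216.5, 187.2]
ee_rot: [-117.0, 89.9, 153.0]
force: [1.3, -0.4, -0.3]
gripper_width: 45.7
time_s: 19.65
ee_pos: [431.6, -87.4, 247.8]
ee_rot: [141.9, 89.8, 52.2]
force: [-0.2, 0.4, 0.9]
gripper_width: 45.4
time_s: 19.9
ee_pos: [433.4, -92.6, 245.8]
ee_rot: [-46.9, 90.0, -136.9]
force: [0.0, -0.2, -0.6]
gripper_width: 45.5
origin 208 127 scale 8
origin 185 145 scale 4
```

View pics/scene_fin.png

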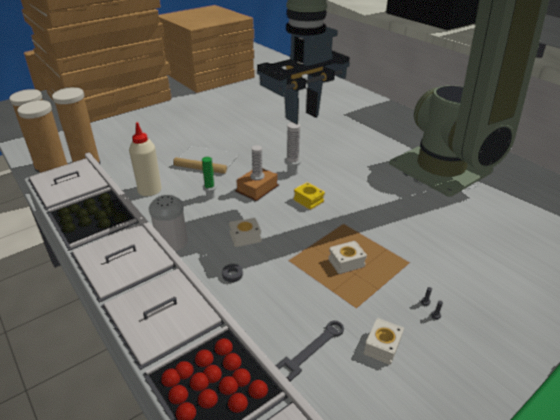

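View pics/fin_c.png

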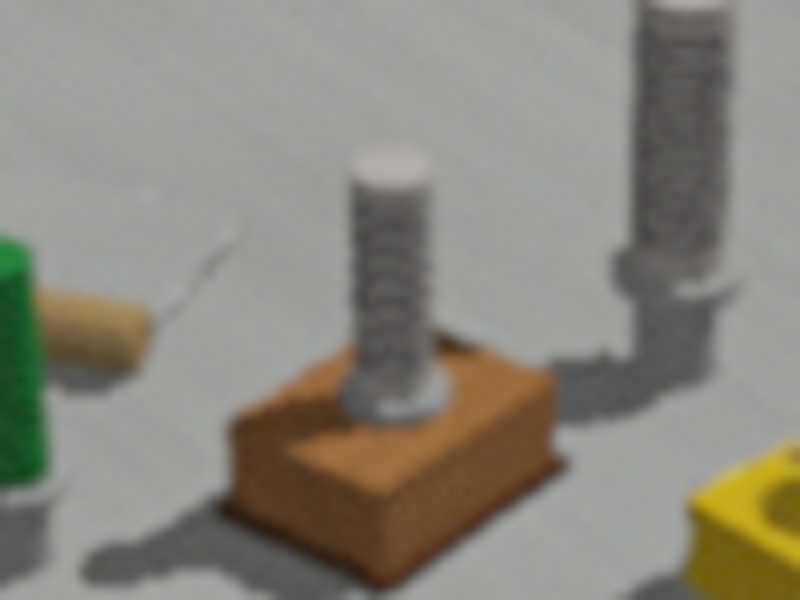

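View pics/side_fin.png

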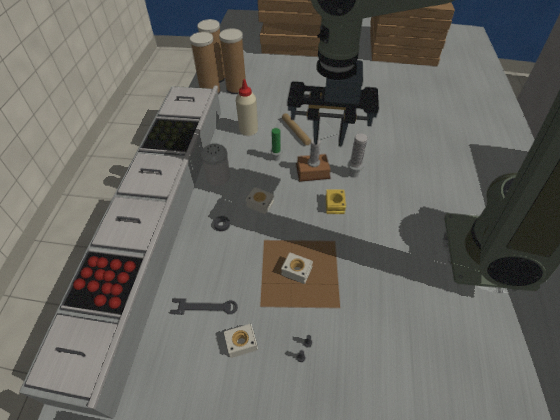

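The block at side (297,267) stands wholly on the paper. The gauge's collar is flush on the stand at scene (257,176), and everything else is where it was. Handing in.

```bash
python3 -c "
from workcell import env
print(env.job_done())"
```

```text
the job is handed in; nothing more can be done
None
```

The worn block now stands wholly on the brown paper, and the gauge is back in its stand with its collar down. The job was handed in at about 20 s of the 72 s allowed.

- **Finding the worn block:** I looked into all three bores from above with the wrist camera. The block by the shaft collar had a wider bore, about 2 mm off centre; the other two were narrower and central. I then tried the gauge in that block only. I did not try it in the other two, so they are judged sound from the pictures alone.
- **Trying the gauge:** The pin first rested on the recess floor with about 2–3 N. After a sideways shift of under 1 mm it dropped in and went down to its collar, 19 mm lower, and the most I pushed was about 6–8 N.
- **Sliding the block:** I slid it about 200 mm on to the paper with the gauge in it; the side force stayed at about 3 N. When I drew the gauge out, the block stayed put.
- **Standing the gauge:** It came down on its collar at the same height at which I had picked it up (tool at 81.5 mm).
- **Last checks:** The final pictures show the block near the middle of the paper and the gauge upright in its stand. The two other blocks, the look-alikes and the bystanders look unmoved, and the gripper is clear of everything. No check failed. The wrist camera's position estimates differed from the fixed cameras' by about 1–2 mm, within the calibration.

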